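# Shim the gasket press and hold its plate flush

## Robot

A 7-joint arm with a two-finger parallel gripper is mounted at the origin on the work surface. World frame = base frame: x ahead of the robot, y to its left, z up, the work surface at z = 0. Lengths are in m, angles in rad, forces in N, time in s.
With the tool pointing down it reaches from about 0.425 to 0.925 m from the base axis. Payload 6.8 kg.
Tool frame: the origin (TCP) lies midway between the tips of the shut fingers; the grasp point (between the pads) lies 19 mm behind it; x points along the fingers, y is the direction in which the jaws open and shut, and the axes are right-handed (so a half turn about x gives the same grasp; the last joint's range is limited). The gripper opens to 85 mm and grips with 20 to 120 N. Pads are 22 mm wide; open, the fingers measure 114 mm over their backs; the gripper's body (76 mm by 85 mm) begins 54 mm behind the grasp point. The pads swing forward as they close: fully open they stand 13 mm farther back than shut.
Start: joints at [-1.386, 0.477, 0.022, 1.555, -0.011, 1.109, -0.083], TCP at [0.195, 0.646, 0.231] pointing down, gripper open.
Joint ranges: [-2.96, 2.96], [-0.34, 2.1], [-1.41, 1.46], [0.24, 2.44], [-1.37, 4.51], [0.17, 1.92], [-2.96, 2.96]. Speed limits (rad/s): [2.39, 2.39, 3.14, 3.14, 3.14, 3.14, 3.14].

## Interface

Orientations are given as a rotation vector (axis times angle).
In Python, from bench import r, viewer, nets gives the robot as it stands.
- The arm moves only by the shell command python3 -m pendant 'ROWS' [FORCE]. ROWS is JSON, one flat list of numbers, 5 for each row, row after row: the finger opening in mm, from 0 to 85.4, then the shift along the tool's x, y, z in mm, then the turn about the tool's x in rad. A call has 1 to 20 rows; each row shifts and turns the commanded pose from where the row before left it, along the tool's axes as they then stand; what a row does not reach is not made up. A row lasts 1/8 s, in which the tool goes at most 62.5 mm and 10.7 degrees, less where a joint would pass 70% of its speed; a pose out of reach is approached as far as the arm can. A call with a gripper value outside its range is refused whole. The fingers move at their own pace and stop on an object; FORCE is the grip in N (left out, the last holds). Time passes only in rows, so rows that do not move let the fingers close. It gives the time, the measured TCP pose, the force and the opening at its end, in the units of the state.
- r.get_obs(): the state, without advancing time (a new reading comes with each control period).
- viewer.grab_frame(name): name is "scene" or "top" or "wrist"; returns (picture, depth): 480x640x3 uint8, red, green, blue; 480x640 float32, m along the optical axis (not along the pixel's ray), 0 where there is no reading.
- viewer.calibration(name): a dict with "mtx" (3x3 intrinsics, pixels), "distortion" ([k1, k2, p1, p2, k3] as OpenCV has them; the pictures are not rectified), "world_to_cam" (4x4, takes a point from world to camera coordinates). Camera axes: x right, y up, looking along -z (the intrinsics and any distortion apply to the point x, -y, -z); pixel columns grow to the right and rows downward; lengths in m; the calibration is good to about 2 mm. A picture is of the moment at which its call begins: read the wrist's pose just before it. calibration takes no time and is no camera call; for the wrist camera it gives the pose at the moment of the call.
- r.hand_in(): hands the job in, once; it reports no verdict.
Trained networks look in the newest picture that a camera, given by its name, has taken for a name from the list of things; names that differ only in an ending like _2 or _b are one class to them, and where a whole thing is asked for, a point or a joint stands for the part that bears it (a point fixed in the world has none). Each returns a list of dicts, best first, with "score" (0 to 1); they miss things now and then, are a little off and sometimes report something else, mostly with a low value. They report only what shows in the picture. A call takes as long as a camera call. They do not tell look-alikes from the thing itself.
- nets.look_for(name, camera): "location" ([x, y, z] in m, in world coordinates, good to about 4 mm: the middle of the surface that is visible of it).
- nets.silhouettes(name, camera): "mask" (480x640 bool, what is visible of it).
The state is a dict: "clock": time; "joints": joint angles; "qvel": joint speeds; "tau": joint torques, N m; "tcp_pos": TCP position; "orientation": TCP orientation; "contact_force": force on the tool from outside, world axes, zero at the start; "moment": the same for the moment, N m; "grip_width": finger opening in m.
Only numpy, scipy, OpenCV 4.12 (cv2) and the standard library are available. Lean on these libraries where they do the work, as an engineer would, in place of code of your own. Each camera call takes 0.05 s, during which the arm holds its last target. There are 200 camera calls.

## Task

Two small gasket presses stand on the carburetor bench, and only one of them has a gap under its plate wide enough for the black horseshoe spacer. Pick the spacer up by its fin, turn it so that its notch faces that press's stud, slide it along the bed under the raised plate until the stud sits at the bottom of the notch, and let go of it; then press the plate down by its round cap with the fingertips until it sits flush and firmly on the spacer, and finish while still holding it down. Keep off the press with the tighter gap and do not disturb the loose parts lying about.

Things in the scene. Friction and masses are not known exactly. Their poses are not given: they have to be found in the camera images.
- spacer: Black plastic horseshoe spacer lying flat on the ledge, about 0.11 kg. Slab 14 mm thick, 44 mm wide (y), x from -64 to +22 mm. A 16 mm wide notch opens at the +x end and runs back to a flat bottom at x = -5 mm; a fin stands on the closed end. Origin: on the underside, in the notch's centre line, where the stud's axis lies when the spacer is home. z up.
- fin (a point): Centre of the top of the spacer's upright gripping fin: 28 mm long in the spacer's x, 12 mm thick in its y, standing 42 mm above the slab. This point is at x = -50 mm, 56 mm above the spacer's underside.
- press_a: One of two look-alike presses, fixed on the ledge: dark steel bed 15 mm high, x from -80 to +35 mm, 70 mm wide in y; upright stud 10 mm thick; sprung plate (plate_a) over it. Origin: on the ledge, on the stud's axis. +x: the way the spacer slides in (roughly away from the robot); the gap is open on its -x side, where nothing blocks the way to the stud.
- plate_a: Aluminium plate of press_a, 50 x 50 x 8 mm, level, edges along the press's x and y, held up by a spring. Origin: centre of its underside, on the stud's axis; the gap is this height above the ledge minus the 15 mm bed: 20 mm in one press, 9 mm in the other. Pushed, it slides straight down up to 12 mm: starts at about 1.5 N, 0.3 N more per mm; springs back if released.
- cap_a (a point): Centre of the flat top of the round steel cap on plate_a, the place to push: 30 mm across, 22 mm tall, centred on the plate; 30 mm above that plate's origin. The stud's end is inside it.
- press_b: One of two look-alike presses, fixed on the ledge: dark steel bed 15 mm high, x from -80 to +35 mm, 70 mm wide in y; upright stud 10 mm thick; sprung plate (plate_b) over it. Origin: on the ledge, on the stud's axis. +x: the way the spacer slides in (roughly away from the robot); the gap is open on its -x side, where nothing blocks the way to the stud.
- plate_b: Aluminium plate of press_b, 50 x 50 x 8 mm, level, edges along the press's x and y, held up by a spring. Origin: centre of its underside, on the stud's axis; the gap is this height above the ledge minus the 15 mm bed: 20 mm in one press, 9 mm in the other. Pushed, it slides straight down up to 12 mm: starts at about 1.5 N, 0.3 N more per mm; springs back if released.
- cap_b (a point): Centre of the flat top of the round steel cap on plate_b, the place to push: 30 mm across, 22 mm tall, centred on the plate; 30 mm above that plate's origin. The stud's end is inside it.
- float_bowl: Bystander: round aluminium float bowl, 74 mm over its lugs, 30 mm tall, open upward. Origin: centre of its underside.
- jet_wrench: Bystander: small steel wrench lying flat, 120 mm long. Origin: under its middle; it lies along its x axis.
- vacuum_cap: Bystander: small blue plastic cap standing upright, 22 mm across, 26 mm tall. Origin: centre of its underside.
- fuel_tap: Bystander: brass fuel tap with two spigots along its x axis, about 76 mm long and 33 mm tall. Origin: under its middle.
Mind the look-alikes: they are no part of the job. Leave any red look-alike of the spacer alone.

How it is judged:
By the outcome, as a careful person would: the job done as asked, in the order asked, and still so for the second after the job is handed in, while the arm keeps its last pose, push and grip.
It also fails if it takes over 48 s, if anything falls off the work surface, if the arm or the gripper's body presses on something with over 40 N, if the wrist force passes 120 N, or if a joint passes its speed limit or range.

## Working session

There is one attempt and no reset: what is moved stays moved. The work goes in short steps, Python scripts to look and compute and a shell command to move; the robot and the scene stay as the last step left them, time stands still between calls to the robot, and variables do not carry over. Pictures are saved under pics/ and viewed, about 8 in all and at most 12, crops included, and the job is handed in when it is done.

```bash
mkdir -p pics; ls; cat > h.py <<'E'
import numpy as np, cv2
from bench import r, viewer, nets
from scipy.spatial.transform import Rotation as R
def snap(cam,fn=None):
    cal=viewer.calibration(cam); im,d=viewer.grab_frame(cam)
    if fn: cv2.imwrite('pics/'+fn,im[:,:,::-1])
    return im,d,cal
def cloud(d,cal):
    K=np.array(cal['mtx'],float); D=np.array(cal['distortion'],float)
    v,u=np.mgrid[0:480,0:640]
    p=cv2.undistortPoints(np.stack([u,v],-1).reshape(-1,1,2).astype(float),K,D).reshape(480,640,2)
    c=np.stack([p[...,0]*d,-p[...,1]*d,-d,np.ones_like(d)],-1)
    w=c@np.linalg.inv(np.array(cal['world_to_cam'])).T
    w=w[...,:3]; w[d<=0]=np.nan
    return w
E
python3 - <<'E'
from h import *
for c in ('scene','top'):
    im,d,cal=snap(c,c+'0.png'); np.savez(c+'0.npz',im=im,w=cloud(d,cal))
    print(c,np.linalg.inv(np.array(cal['world_to_cam']))[:3,3].round(3))
    for n in ('spacer','press_a','plate_a','float_bowl','jet_wrench','vacuum_cap','fuel_tap'):
        print(n,[(np.round(x['location'],3).tolist(),round(x['score'],2)) for x in nets.look_for(n,c)[:4]])
o=r.get_obs(); print(o['clock'],o['tcp_pos'],o['orientation'])
print(R.from_rotvec(o['orientation']).as_matrix().round(3))
E
```

```text
pics
scene [0.979 0.468 0.659]
spacer [([0.469, 0.055, 0.016], 0.68), ([0.588, 0.007, 0.015], 0.66)]
press_a [([0.576, 0.253, 0.017], 0.89), ([0.543, -0.223, 0.019], 0.81), ([0.763, 0.2, 0.017], 0.42)]
plate_a [([0.586, 0.25, 0.031], 0.93), ([0.557, -0.22, 0.044], 0.66)]
float_bowl [([0.584, 0.008, 0.011], 0.54)]
jet_wrench [([0.766, -0.191, 0.011], 0.72)]
vacuum_cap [([0.587, 0.013, 0.015], 0.65), ([0.748, 0.088, 0.015], 0.49)]
fuel_tap [([0.764, 0.195, 0.019], 0.61)]
top [ 0.461 -0.016  0.981]
spacer [([0.462, 0.058, 0.017], 0.84), ([0.585, 0.009, 0.016], 0.76), ([0.545, -0.228, 0.044], 0.55)]
press_a [([0.522, -0.225, 0.014], 0.92), ([0.55, 0.235, 0.016], 0.59)]
plate_a [([0.545, -0.229, 0.042], 0.72), ([0.575, 0.237, 0.033], 0.6)]
float_bowl [([0.764, -0.044, 0.015], 0.94)]
jet_wrench [([0.757, -0.191, 0.002], 0.67)]
vacuum_cap [([0.741, 0.087, 0.019], 0.5)]
fuel_tap [([0.752, 0.189, 0.028], 0.71)]
0.8 [0.19482663 0.64631159 0.23132662] [ 0.22993774  1.55858747 -0.22980474]
[[-0.     0.289  0.957]
 [ 0.     0.957 -0.289]
 [-1.     0.    -0.   ]]
```

View pics.

View pics/top0.png

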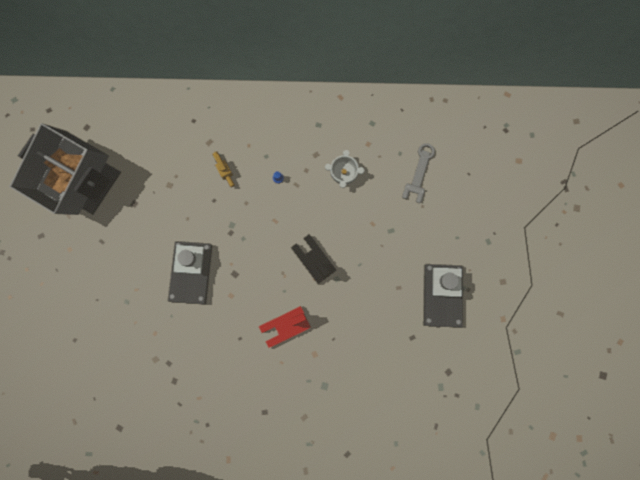

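View pics/scene0.png

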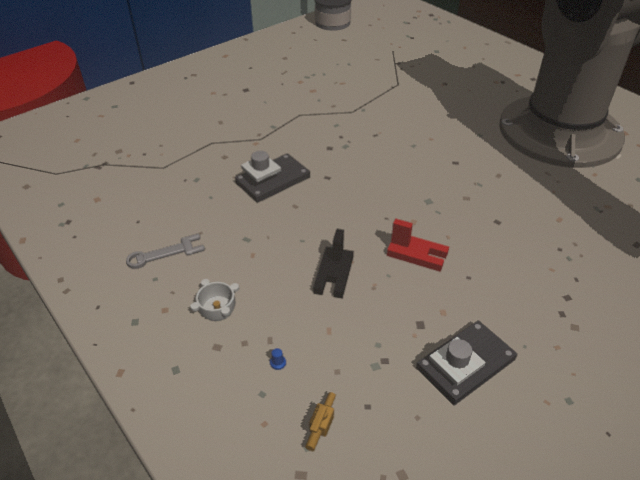

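Top picture: the black horseshoe is at (314,260), with its notch toward the upper left. The red look-alike is at (286,327). The presses are at (190,270) and (444,293), with their plates at the far end. The spacer could only be confused with the red one, so I choose the black one. Next I measure poses and gaps and take a close crop.

```bash
cat > m.py <<'E'
from h import *
for c in ('top','scene'):
    f=np.load(c+'0.npz'); im,w=f['im'],f['w']; g=im.max(2).astype(int)
    print(c,'table z',np.nanmedian(w[(w[...,0]>.4)&(w[...,0]<.7)&(abs(w[...,1])<.3)][:,2]).round(4))
    def near(x,y,rad): return np.hypot(w[...,0]-x,w[...,1]-y)<rad
    for nm,x,y in (('L',.56,.235),('R',.53,-.228)):
        m=near(x,y,.09)
        z=w[...,2][m]; h,e=np.histogram(z,np.arange(-.01,.09,.002)); print(nm,[(round(a*1000),int(b)) for a,b in zip(e,h) if b>8])
        bed=m&(w[...,2]>.008)&(w[...,2]<.02); P=w[bed][:,:2]
        both=m&(w[...,2]>.008)
        rect=cv2.minAreaRect((w[both&(w[...,2]<.06)][:,:2]*1000).astype(np.float32)); print(' rect',rect)
        top=m&(w[...,2]>np.nanmax(w[...,2][m])-.006); q=w[top]; print(' cap',np.median(q,0).round(4),len(q))
    m=near(.585,.008,.08)&(g<75)
    z=w[...,2]; s=m&(z>.008)&(z<.02); rect=cv2.minAreaRect((w[s][:,:2]*1000).astype(np.float32)); print('sp',rect,s.sum())
    fz=m&(z>.045); print('fin',np.median(w[fz],0).round(4),cv2.minAreaRect((w[fz][:,:2]*1000).astype(np.float32)) if fz.any() else 0, fz.sum())
    h,e=np.histogram(z[m],np.arange(-.01,.09,.002)); print([(round(a*1000),int(b)) for a,b in zip(e,h) if b>3])
im=np.load('top0.npz')['im']; t=[cv2.resize(im[a:a+110,b:b+110],(400,400),interpolation=2) for a,b in ((215,265),(215,135))]
cv2.imwrite('pics/crop1.png',np.hstack(t+[])[:,:,::-1])
s=np.load('scene0.npz')['im']
t=[cv2.resize(s[a:a+100,b:b+120],(400,333),interpolation=2) for a,b in ((225,275),(310,405))]+[cv2.resize(s[a:a+100,b:b+120],(400,333),interpolation=2) for a,b in ((130,215),)]
cv2.imwrite('pics/crop1.png',cv2.resize(np.vstack([np.hstack(t[:2]),np.hstack([t[2],cv2.resize(im[215:315,255:375],(400,333),interpolation=2)])]),(720,599))[:,:,::-1])
E
python3 m.py
```

```text
top table z 0.0005
L [(-6, 55), (-4, 500), (-2, 1723), (0, 1707), (2, 563), (4, 72), (6, 19), (8, 20), (10, 74), (12, 365), (14, 654), (16, 383), (18, 58), (26, 10), (28, 54), (30, 184), (32, 174), (34, 65), (36, 13), (50, 25), (52, 85), (54, 81), (56, 19)]
 rect ((554.8972778320312, 242.90249633789062), (70.70697021484375, 115.12348937988281), 87.06380462646484)
 cap [0.5775 0.2415 0.0541] 186
R [(-6, 29), (-4, 433), (-2, 1631), (0, 1910), (2, 721), (4, 105), (6, 16), (8, 13), (10, 58), (12, 315), (14, 695), (16, 436), (18, 79), (38, 16), (40, 98), (42, 218), (44, 151), (46, 35), (62, 65), (64, 96), (66, 52)]
 rect ((525.44384765625, -231.618896484375), (71.67593383789062, 115.00444030761719), 88.94347381591797)
 cap [ 0.5467 -0.2324  0.0658] 134
sp ((587.2869262695312, 10.263668060302734), (84.32364654541016, 42.50428771972656), 38.075927734375) 750
fin [ 0.5644 -0.0067  0.0562] ((564.7908935546875, -6.329623222351074), (27.891124725341797, 11.970659255981445), 38.741703033447266) 112
[(-2, 7), (0, 8), (4, 4), (8, 12), (10, 95), (12, 267), (14, 275), (16, 90), (18, 11), (28, 5), (5
[... 754 characters left out ...]
62, 31), (64, 93), (66, 40)]
 rect ((527.28369140625, -231.93359375), (73.79463195800781, 117.08490753173828), 89.0826187133789)
 cap [ 0.5509 -0.2307  0.0652] 162
sp ((589.264404296875, 10.963531494140625), (89.54118347167969, 44.398128509521484), 38.12352752685547) 1101
fin [ 0.5699 -0.0025  0.0554] ((566.8804931640625, -5.471578598022461), (30.965383529663086, 11.366225242614746), 36.049644470214844) 140
[(-2, 8), (0, 27), (2, 39), (4, 35), (6, 37), (8, 36), (10, 54), (12, 412), (14, 525), (16, 66), (18, 8), (20, 13), (22, 9), (24, 7), (26, 13), (28, 7), (30, 12), (32, 8), (34, 10), (36, 11), (38, 12), (40, 11), (42, 9), (44, 8), (46, 13), (48, 10), (50, 12), (52, 10), (54, 42), (56, 49)]
```

View pics/crop1.png

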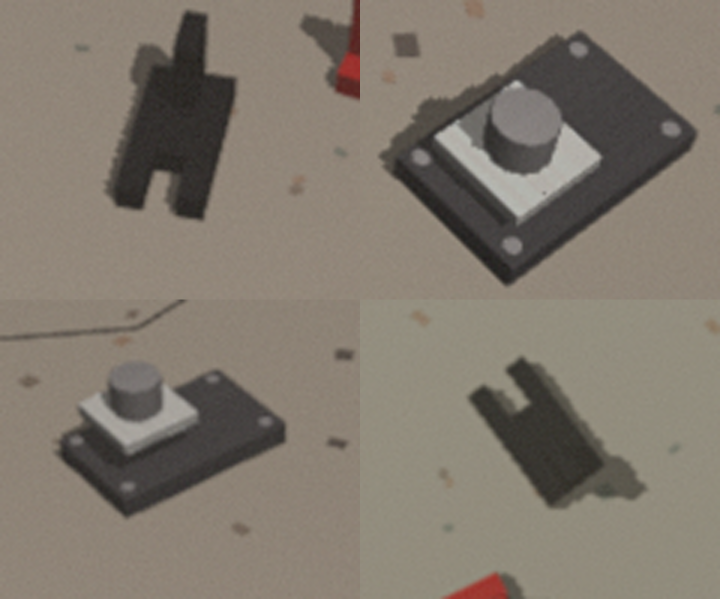

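The crop confirms the black horseshoe with its fin, and that the right press (y≈-0.23) has the raised plate. Plate underside is about 35 mm there (20 mm gap) versus about 24 mm (9 mm gap) for the left press. Poses:
- **Spacer:** yaw ≈38°, fin ≈(0.565,-0.006).
- **Stud:** ≈(0.548,-0.232), press yaw ≈-1°.

I turn first, then move above the fin.

```bash
python3 -m pendant '[60,0,0,0,0.182, 60,0,0,0,0.182, 60,0,0,0,0.182, 60,0,0,0,0.182, 60,0,0,0,0.182, 60,0,0,0,0.182, 60,0,0,0,0.182, 60,0,0,0,0.182, 60,0,0,0,0.182, 60,0,0,0,0.182, 60,0,0,0,0.182, 60,0,0,0,0.182]' 40
python3 -m pendant '[60,0,57,8.6,0, 60,0,57,8.6,0, 60,0,57,8.6,0, 60,0,57,8.6,0, 60,0,57,8.6,0, 60,0,57,8.6,0, 60,0,57,8.6,0, 60,0,57,8.6,0, 60,0,57,8.6,0, 60,0,57,8.6,0, 60,0,57,8.6,0, 60,0,57,8.6,0, 60,0,57,8.6,0, 60,0,0,0,0]'
cat > m2.py <<'E'
from h import *
import sys
o=r.get_obs(); print(o['clock'],o['tcp_pos'],R.from_rotvec(o['orientation']).as_matrix().round(4).tolist(),o['contact_force'])
im,d,cal=snap('wrist','w1.png'); w=cloud(d,cal); np.savez('w1.npz',im=im,w=w)
g=im.max(2).astype(int); z=w[...,2]
m=(np.hypot(w[...,0]-.587,w[...,1]-.008)<.08)&(g<90)
s=m&(z>.008)&(z<.02); print('slab',cv2.minAreaRect((w[s][:,:2]*1000).astype(np.float32)),s.sum())
f=m&(z>.048)&(z<.065); print('fin',cv2.minAreaRect((w[f][:,:2]*1000).astype(np.float32)) if f.any() else 0,f.sum(), np.median(z[f]))
E
python3 m2.py
```

```text
clock: 2.3
tcp_pos: [0.1947, 0.6464, 0.2314]
orientation: [1.842, 0.63, -1.842]
contact_force: [0.1, -0.3, -1.1]
grip_width: 0.0597
clock: 4.05
tcp_pos: [0.5652, -0.0117, 0.2319]
orientation: [1.844, 0.624, -1.842]
contact_force: [-1.1, 0.2, -0.9]
grip_width: 0.0599
4.05 [ 0.56522451 -0.01171888  0.23189327] [[0.0019, 0.6101, -0.7923], [-0.0027, -0.7923, -0.6101], [-1.0, 0.0033, 0.0001]] [-1.14864042  0.1944447  -0.8611815 ]
slab ((587.42626953125, 9.934642791748047), (85.58086395263672, 43.06671905517578), 38.30723571777344) 2529
fin ((565.1310424804688, -6.753100395202637), (26.52561378479004, 10.87745475769043), 37.589569091796875) 331 0.056528929035461695
```

View pics/w1.png

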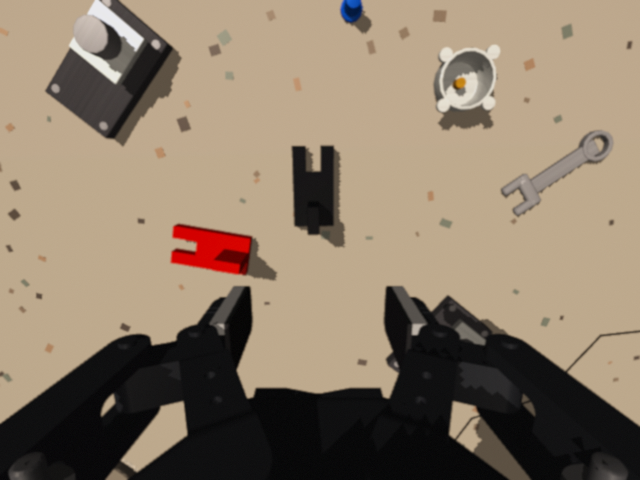

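Wrist view: the black spacer is at (313,190) with its fin at (314,218) and its notch pointing up. The red one is at (212,250), away from the path. The fin measures (0.565,-0.0065), in agreement with the top camera. I correct the offset and descend.

```bash
python3 -m pendant '[60,40,-4.1,-3.2,-0.009, 60,50,0,0,0, 60,50,0,0,0, 60,40,0,0,0, 60,0,0,0,0]' 
python3 - <<'E'
from h import *
o=r.get_obs(); M=R.from_rotvec(o['orientation']).as_matrix(); p=o['tcp_pos']
print(p, M[:,1], 'fin in tool mm', M.T@(np.array([.565,-.0065,.040])-p)*1000)
E
```

```text
clock: 4.72
tcp_pos: [0.5613, 0.0012, 0.049]
orientation: [1.826, 0.646, -1.837]
contact_force: [0.0, -0.9, 1.0]
grip_width: 0.0601
[0.56129375 0.00115593 0.04900518] [ 0.62570046 -0.78005368 -0.00389781] fin in tool mm [8.98150555 8.32614111 1.85761274]
```

```bash
python3 -m pendant '[60,0,0,0,0, 60,0,0,0,0]' 
cat > q.py <<'E'
from h import *
import sys
t=np.array([float(a) for a in sys.argv[1:4]])
o=r.get_obs(); M=R.from_rotvec(o['orientation']).as_matrix(); p=o['tcp_pos']
print(p.round(4), 'tool-y yaw',np.degrees(np.arctan2(M[1,1],M[0,1])).round(2), 'target in tool mm', (M.T@(t-p)*1000).round(1),'F',o['contact_force'].round(1),'v',np.abs(o['qvel']).max().round(3))
E
python3 q.py .565 -.0065 .021
```

```text
clock: 4.97
tcp_pos: [0.5653, -0.0002, 0.0532]
orientation: [1.835, 0.642, -1.829]
contact_force: [-0.2, -1.1, -0.2]
grip_width: 0.06
[ 5.653e-01 -2.000e-04  5.320e-02] tool-y yaw -51.36 target in tool mm [32.2  4.7  4.2] F [-0.2 -1.1 -0.2] v 0.006
```

```bash
python3 -m pendant '[60,0,4.7,4.2,0.008, 60,12,0,0,0, 60,12,0,0,0, 60,8,0,0,0, 60,0,0,0,0, 60,0,0,0,0]'; python3 q.py .565 -.0065 .021
```

```text
clock: 5.72
tcp_pos: [0.5637, -0.0071, 0.0193]
orientation: [1.838, 0.635, -1.838]
contact_force: [0.5, -0.3, 0.7]
grip_width: 0.0597
[ 0.5637 -0.0071  0.0193] tool-y yaw -51.86 target in tool mm [-1.7  0.4 -1.4] F [ 0.5 -0.3  0.7] v 0.008
```

Well centred, so I close on the fin and lift.

```bash
python3 -m pendant '[0,0,0,0,0, 0,0,0,0,0, 0,0,0,0,0, 0,0,0,0,0, 0,0,0,0,0, 0,0,0,0,0, 0,-5,0,0,0, 0,-20,0,0,0, 0,-35,0,0,0, 0,-30,0,0,0, 0,0,0,0,0,0,0,0,0,0]' 60; python3 q.py .565 -.0065 .021
```

```text
clock: 7.22
tcp_pos: [0.5631, -0.0067, 0.1092]
orientation: [1.837, 0.636, -1.838]
contact_force: [-0.2, 0.5, -1.8]
grip_width: 0.011
[ 0.5631 -0.0067  0.1092] tool-y yaw -51.84 target in tool mm [88.2  1.1 -1.6] F [-0.2  0.5 -1.8] v 0.017
```

```bash
python3 -m pendant '[0,0,0,0,0.171, 0,0,0,0,0.171, 0,0,0,0,0.171, 0,0,0,0,0.171, 0,0,45,26,0, 0,0,45,26,0, 0,0,45,26,0, 0,0,45,26,0, 0,0,45,27,0, 0,0,0,0,0, 0,0,0,0,0, 0,0,0,0,0]'; python3 q.py .428 -.230 .109
cat > m3.py <<'E'
from h import *
rc=lambda m:[np.round(a,1).tolist() for a in cv2.minAreaRect((w[m][:,:2]*1000).astype(np.float32))]+[int(m.sum())]
for c in ('wrist','top','scene'):
    im,d,cal=snap(c,c+'2.png'); w=cloud(d,cal); np.savez(c+'2.npz',im=im,w=w); g=im.max(2).astype(int); z=w[...,2]
    b=(abs(w[...,0]-.54)<.09)&(abs(w[...,1]+.232)<.06)
    m=b&(z>.038)&(z<.048)&(g>120); print(c,'plate',rc(m))
    m=b&(z>.059)&(z<.070)&(w[...,0]>.5); print(' cap',rc(m),w[m].mean(0).round(4))
    m=b&(z>.009)&(z<.021); print(' bed',rc(m))
    s=(abs(w[...,0]-.45)<.09)&(abs(w[...,1]+.232)<.06)&(z>.09)&(z<.113)&(g<90)
    if s.sum()>20: print(' slab',rc(s),w[s].min(0).round(3),w[s].max(0).round(3),np.median(z[s]))
E
python3 m3.py
```

```text
clock: 8.72
tcp_pos: [0.429, -0.2283, 0.1088]
orientation: [-2.212, 0.017, 2.214]
contact_force: [0.2, 0.9, -0.5]
grip_width: 0.0112
[ 0.429  -0.2283  0.1088] tool-y yaw -90.91 target in tool mm [-0.2  1.7  1. ] F [ 0.2  0.9 -0.5] v 0.006
wrist plate [[547.7, -232.7], [50.1, 50.7], 88.9, 5440]
 cap [[547.4, -232.9], [28.6, 30.1], 86.2, 3128] [ 0.5472 -0.2327  0.0654]
 bed [[525.1, -232.5], [70.2, 115.1], 89.0, 7195]
 slab [[465.3, -229.5], [43.7, 72.8], 88.9, 11873] [ 0.429 -0.252  0.09 ] [ 0.502 -0.207  0.113] 0.10374175810854089
top plate [[547.6, -231.5], [49.8, 50.0], 89.5, 462]
 cap [[548.1, -231.6], [28.3, 29.2], 77.7, 226] [ 0.5476 -0.2312  0.0649]
 bed [[525.4, -231.3], [70.9, 114.9], 88.8, 1240]
 slab [[470.2, -228.0], [44.2, 63.9], 89.2, 770] [ 0.438 -0.25   0.09 ] [ 0.502 -0.206  0.113] 0.10318865038100267
scene plate [[549.6, -231.0], [52.2, 51.4], 86.9, 319]
 cap [[549.5, -232.8], [32.7, 27.5], 54.8, 189] [ 0.5509 -0.2302  0.0646]
 bed [[526.7, -231.4], [72.5, 119.2], 88.5, 1384]
 slab [[461.4, -228.1], [48.5, 87.9], 89.6, 948] [ 0.418 -0.253  0.09 ] [ 0.505 -0.204  0.113] 0.10216448946097967
```

View pics/wrist2.png

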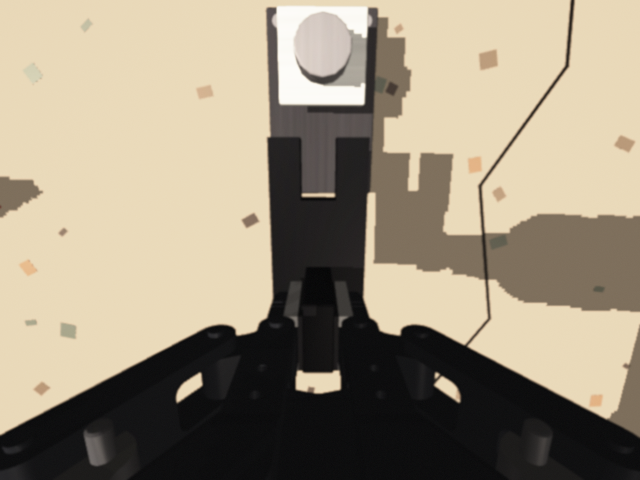

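Wrist view: the spacer's notch at (318,195) faces the plate and stud at (322,45), well aligned. The press is at (0.5477,-0.2325) with yaw -1°, and the spacer is about 1.8 mm too far left. Next I shift it and lower to just above the bed.

```bash
python3 -m pendant '[0,20,1.8,0,0, 0,25,0,0,0, 0,20,0,0,0, 0,5,0,0,0, 0,0,0,0,0, 0,0,0,0,0, 0,0,0,0,0]'; python3 q.py .429 -.2302 .0342
```

```text
clock: 9.75
tcp_pos: [0.4289, -0.2314, 0.0399]
orientation: [-2.214, 0.02, 2.211]
contact_force: [1.0, -0.7, -1.3]
grip_width: 0.0112
[ 0.4289 -0.2314  0.0399] tool-y yaw -91.04 target in tool mm [ 5.7 -1.2 -0. ] F [ 1.  -0.7 -1.3] v 0.003
```

```bash
python3 -m pendant '[0,2,-1,0,0, 0,2,0,0,0, 0,1,0,0,0, 0,0,0,0,0, 0,0,0,0,0, 0,0,0,0,0]'; python3 q.py .429 -.2302 .0342
```

```text
clock: 10.5
tcp_pos: [0.4283, -0.2302, 0.0345]
orientation: [-2.212, 0.02, 2.212]
contact_force: [-2.4, 2.1, 6.2]
grip_width: 0.0113
[ 0.4283 -0.2302  0.0345] tool-y yaw -91.05 target in tool mm [ 0.3 -0.1 -0.7] F [-2.4  2.1  6.2] v 0.002
```

Contact with the bed (6 N). I ease up slightly and slide forward.

```bash
python3 -m pendant '[0,-0.5,0,0,0, 0,0,0,-8,0, 0,0,0,-8,0, 0,0,0,-8,0, 0,0,0,-8,0, 0,0,0,-8,0, 0,0,0,-8,0, 0,0,0,-7,0, 0,0,0,0,0, 0,0,0,0,0]'; python3 q.py .497 -.2316 .0342
```

```text
clock: 11.75
tcp_pos: [0.4831, -0.2314, 0.0347]
orientation: [-2.212, 0.02, 2.213]
contact_force: [-0.4, 0.5, -1.2]
grip_width: 0.0116
[ 0.4831 -0.2314  0.0347] tool-y yaw -91.06 target in tool mm [  0.5  -0.1 -13.9] F [-0.4  0.5 -1.2] v 0.005
```

```bash
python3 -m pendant '[0,0,0,-4,0, 0,0,0,-4,0, 0,0,0,-3,0, 0,0,0,-1,0, 0,0,0,0,0, 0,0,0,0,0]'; python3 q.py .497 -.2316 .0342; python3 -m pendant '[0,0,0,-1,0, 0,0,0,-1,0, 0,0,0,0,0, 0,0,0,0,0]';python3 q.py .497 -.2316 .0342
```

```text
clock: 12.5
tcp_pos: [0.4953, -0.2316, 0.0348]
orientation: [-2.212, 0.02, 2.212]
contact_force: [-0.0, -0.6, -1.7]
grip_width: 0.0114
[ 0.4953 -0.2316  0.0348] tool-y yaw -91.05 target in tool mm [ 0.6 -0.  -1.7] F [-0.  -0.6 -1.7] v 0.001
clock: 13.0
tcp_pos: [0.4971, -0.2316, 0.0347]
orientation: [-2.211, 0.02, 2.213]
contact_force: [-2.0, -0.4, -0.6]
grip_width: 0.0107
[ 0.4971 -0.2316  0.0347] tool-y yaw -91.06 target in tool mm [0.5 0.  0.1] F [-2.  -0.4 -0.6] v 0.001
```

```bash
python3 -m pendant '[0,0,0,-0.7,0, 0,0,0,-0.7,0, 0,0,0,0,0, 0,0,0,0,0]';python3 q.py .497 -.2316 .0342
```

```text
clock: 13.5
tcp_pos: [0.4972, -0.2316, 0.0347]
orientation: [-2.209, 0.02, 2.214]
contact_force: [-6.9, 1.2, 4.6]
grip_width: 0.0114
[ 0.4972 -0.2316  0.0347] tool-y yaw -91.09 target in tool mm [ 0.5 -0.   0.2] F [-6.9  1.2  4.6] v 0.002
```

The force rises at exactly the predicted home position, so the stud is at the notch bottom. I relieve the push, release, and rise.

```bash
python3 -m pendant '[0,0.3,0,1,0, 0,0,0,0,0, 25,0,0,0,0, 40,0,0,0,0, 40,0,0,0,0, 40,0,0,0,0, 40,-10,0,0,0, 40,-30,0,0,0, 40,-40,0,0,0, 40,-50,0,0,0, 40,0,0,0,0, 40,0,0,0,0]';python3 q.py .5477 -.2325 .066
cat > m4.py <<'E'
from h import *
rc=lambda m:[np.round(a,1).tolist() for a in cv2.minAreaRect((w[m][:,:2]*1000).astype(np.float32))]+[int(m.sum())]
P=[]
for c in ('top','scene','wrist'):
    im,d,cal=snap(c); w=cloud(d,cal); g=im.max(2).astype(int); z=w[...,2]
    b=(abs(w[...,0]-.52)<.12)&(abs(w[...,1]+.232)<.06)
    for n,lo,hi in (('cap',.056,.070),('plate',.035,.048),('slab',.023,.034),('fin',.064,.078)):
        m=b&(z>lo)&(z<hi)&((w[...,0]>.525) if n in('cap','plate') else (w[...,0]<.523))
        m&=(g>110) if n=='plate' else (g<90) if n in ('slab','fin') else True
        if m.sum()>15: print(c,n,rc(m),'z',np.median(z[m]).round(4))
    u,v={'top':(400,230),'scene':(195,115),'wrist':(170,0)}[c]; s=300 if c=='wrist' else 110
    P.append(cv2.resize(im[v:v+s,u:u+s],(260,260),interpolation=2))
import sys; cv2.imwrite('pics/'+sys.argv[1],np.hstack(P)[:,:,::-1])
E
python3 m4.py c4.png
```

```text
clock: 15.0
tcp_pos: [0.4977, -0.2312, 0.1645]
orientation: [-2.212, 0.019, 2.212]
contact_force: [-0.5, 0.6, 0.2]
grip_width: 0.0397
[ 0.4977 -0.2312  0.1645] tool-y yaw -91.03 target in tool mm [ 98.5   0.5 -50. ] F [-0.5  0.6  0.2] v 0.023
top cap [[547.8, -231.6], [28.9, 28.5], 15.6, 235] z 0.0651
top plate [[548.8, -231.7], [47.3, 49.7], 0.4, 437] z 0.0431
top slab [[503.0, -230.2], [42.7, 37.7], 89.3, 111] z 0.0289
top fin [[487.5, -229.7], [11.9, 6.5], 73.8, 29] z 0.0706
scene cap [[549.9, -232.6], [31.2, 27.8], 56.4, 213] z 0.0647
scene plate [[550.2, -232.8], [54.5, 49.9], 88.3, 348] z 0.0431
scene slab [[500.4, -229.8], [49.2, 34.9], 77.0, 206] z 0.0294
scene fin [[500.8, -229.5], [11.4, 28.8], 88.8, 105] z 0.0703
wrist cap [[547.5, -232.6], [28.8, 29.0], 89.4, 1343] z 0.0656
wrist plate [[548.5, -232.9], [49.9, 47.4], 89.0, 2628] z 0.0436
wrist slab [[502.1, -232.1], [44.2, 35.5], 89.4, 1623] z 0.0296
wrist fin [[498.3, -232.2], [11.2, 27.5], 89.1, 598] z 0.0715
```

View pics/c4.png

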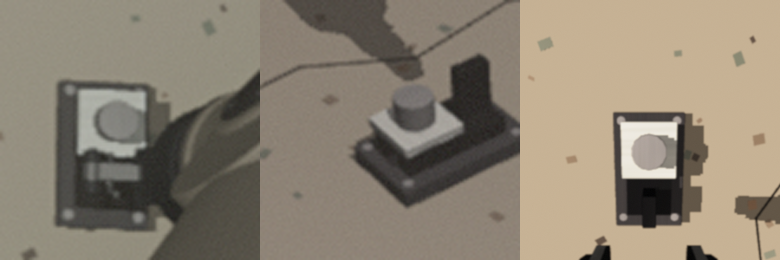

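The three views show the spacer flat on the bed under the plate. The fin is centred at 0.498, 49.3 mm from the cap axis against a nominal 50, with yaw -1°. It is home and released. I close the fingers and come down over the cap.

```bash
python3 -m pendant '[0,0,0.3,-17,0, 0,0,0,-17,0, 0,0,0,-16,0, 0,0,0,0,0, 0,30,0,0,0, 0,30,0,0,0, 0,20,0,0,0, 0,5,0,0,0, 0,0,0,0,0, 0,0,0,0,0, 0,0,0,0,0]' 40;python3 q.py .5476 -.2325 .066
```

```text
clock: 16.52
tcp_pos: [0.5484, -0.233, 0.0803]
orientation: [-2.214, 0.02, 2.211]
contact_force: [0.1, -0.6, 1.0]
grip_width: -0.0003
[ 0.5484 -0.233   0.0803] tool-y yaw -91.04 target in tool mm [14.3 -0.5  0.8] F [ 0.1 -0.6  1. ] v 0.004
```

```bash
python3 -m pendant '[0,5,0,0.7,0, 0,5,0,0,0, 0,4,0,0,0, 0,2,0,0,0, 0,2,0,0,0, 0,0,0,0,0, 0,0,0,0,0]';python3 q.py .5476 -.2325 .059;  python3 -m pendant '[0,1,0,0,0, 0,1,0,0,0, 0,1,0,0,0, 0,0,0,0,0, 0,0,0,0,0]';python3 q.py .5476 -.2325 .059
```

```text
clock: 17.4
tcp_pos: [0.5471, -0.2327, 0.0615]
orientation: [-2.212, 0.02, 2.212]
contact_force: [-0.8, 0.9, 2.7]
grip_width: -0.0
[ 0.5471 -0.2327  0.0615] tool-y yaw -91.04 target in tool mm [ 2.5 -0.2 -0.5] F [-0.8  0.9  2.7] v 0.001
clock: 18.02
tcp_pos: [0.5471, -0.2328, 0.0592]
orientation: [-2.212, 0.019, 2.212]
contact_force: [-3.3, 3.6, 9.8]
grip_width: 0.0003
[ 0.5471 -0.2328  0.0592] tool-y yaw -91.06 target in tool mm [ 0.2 -0.3 -0.5] F [-3.3  3.6  9.8] v 0.001
```

The plate stops at 59 mm, the predicted flush height, and the force is rising. I press more firmly.

```bash
python3 -m pendant '[0,0.7,0,0,0, 0,0.7,0,0,0, 0,0,0,0,0, 0,0,0,0,0, 0,0,0,0,0]';python3 q.py .5476 -.2325 .059; python3 m4.py c5.png
```

```text
clock: 18.65
tcp_pos: [0.5471, -0.2328, 0.059]
orientation: [-2.212, 0.018, 2.21]
contact_force: [-6.9, 5.7, 23.9]
grip_width: -0.0004
[ 0.5471 -0.2328  0.059 ] tool-y yaw -91.06 target in tool mm [ 0.  -0.3 -0.5] F [-6.9  5.7 23.9] v 0.002
scene cap [[552.7, -227.2], [23.8, 28.8], 56.4, 132] z 0.0598
scene plate [[550.2, -231.7], [51.1, 50.7], 87.3, 291] z 0.0373
scene slab [[502.3, -230.5], [45.5, 36.1], 83.7, 235] z 0.0293
scene fin [[500.2, -230.2], [13.1, 28.8], 88.6, 107] z 0.0701
wrist cap [[556.0, -232.7], [13.3, 28.8], 0.4, 1160] z 0.0595
wrist plate [[548.7, -232.9], [50.2, 48.2], 88.9, 4322] z 0.0375
wrist fin [[509.0, -232.5], [5.2, 7.4], 88.8, 242] z 0.071
```

View pics/c5.png

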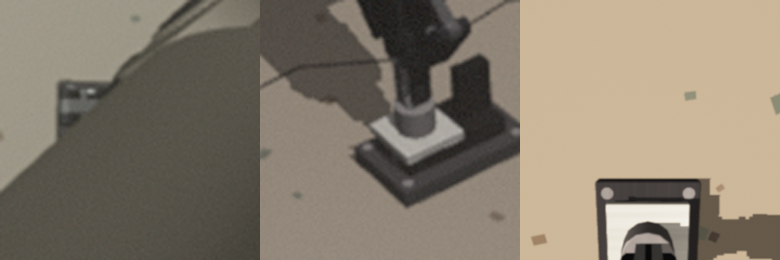

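The plate top is at 37.4 mm, so its underside is at about 29 mm, on the slab top. The push is 24 N and the spacer hasn't moved. I hand in while holding.

```bash
python3 -c "
from bench import r
print(r.hand_in()); o=r.get_obs(); print(o['clock'],o['contact_force'])"
```

```text
the job is handed in; nothing more can be done
None
the job is handed in; nothing more can be done
```

I put the black spacer home in the press at y ≈ -0.23, the one with the 20 mm gap, and handed in at about 19 s while holding its plate down. I gripped the spacer by its fin, turned it to the press's yaw of -1° and slid it along the bed until it stopped against the stud (about 7 N). I then released it and pressed the cap with the shut fingertips.

**Final checks**
- **Plate:** its top is at 37.4 mm, which puts the underside at about 29 mm, level with the slab top. The downward push was 24 N, with about 9 N sideways, and the fingertips were within 1 mm of the cap's centre.
- **Spacer:** after release, the wrist camera put the fin 49.3 mm from the stud axis, against 50 mm nominal. In the final scene view it was still in the same place.
- **Camera agreement:** the scene camera read positions 2–3 mm off the wrist camera, roughly what its calibration allows.
- **Not checked:** the arm hid much of the press from the top camera at the end. I kept the red look-alike, the other press and the loose parts clear of every move, but did not measure them again afterwards.

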